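Centre-mark the round stone blank with the automatic punch

TASK

Centre-mark the round stone blank: stand the automatic punch on the middle of its top face and press the sleeve straight down until the spring inside trips with a snap and the sleeve is fully down. Then let the sleeve spring back up and leave the punch standing upright on the middle of the blank.

Things in the scene. Friction and masses are not known exactly. Their poses are not given: they have to be found in the camera images.
- punch_grip (a point): Place to hold the punch: on the sleeve's axis, 78 mm above the underside of its foot; z up. The punch, loose, steel, 0.4 kg, 114 mm tall, stands upright on the table. With the sleeve up, heights above the underside: collar 40 mm across 26-34, bright barrel 26 mm across with two dark bands 34-108, dark cap 25 mm across 108-114. A white plaster baluster as tall is a bystander.
- punch_sleeve (a joint): How far the sleeve is pushed down towards the foot, m: 0 = fully up (rest), 0.014 = fully down. It starts to move at 4 N and stiffens to about 11 N at 4 mm, then trips: the force falls away to 2 N or so and it snaps down to the stop at 14 mm. It may be pressed through the held barrel or on the cap; arm and grip give, so press some 3 mm beyond the 14 (not over 25 N). Let go, it springs back to 0.
- punch_point (a point): The punch's marking point: centre of the underside of its flat dark round foot (50 mm across, 9 mm thick, carrying the 14 mm rod on which the sleeve slides), 78 mm below punch_grip when the sleeve is up; z along the punch's axis, up.
- round_blank_top (a point): Centre of the top face of the round white marble blank: a loose disc 110 mm across and 28 mm thick (0.7 kg) lying flat on the table, its top 28 mm above the table; z up. The square blank (96 mm) and the oblong one (62 by 130 mm), of the same marble and thickness, are bystanders.
There are look-alikes about, which are no part of the job. What is shaped like the part that bears punch_grip but green is not meant. What is shaped like the part that bears round_blank_top but yellow is not meant.

How it is judged (in metres and radians):
On the way:
1. the sleeve is pushed past its trip to the bottom while the punch stands upright on the middle of the round blank (horizontal distance between punch_point and round_blank_top below 0.016 m and z of punch_point in the frame of round_blank_top between -0.004 and 0.005 m and angle between punch_point's own z axis and vertical below 0.18 rad and value of joint punch_sleeve above 0.0105 m), for 0.1 s.
At the end, for the whole second after the job is handed in: The punch stands released and upright (within 10 degrees), the centre of its foot within 16 mm of the centre of the round blank's top face and resting on it, the sleeve sprung back up (less than 3 mm down), the blank lying flat on the table (horizontal distance between punch_point and round_blank_top below 0.016 m and z of punch_point in the frame of round_blank_top between -0.004 and 0.005 m and angle between punch_point's own z axis and vertical below 0.18 rad and value of joint punch_sleeve below 0.003 m and angle between round_blank_top's own z axis and vertical below 0.1 rad and height (world z) of round_blank_top below 0.034 m); the robot touches nothing.
It also fails if it takes over 35 s, if anything falls off the work surface, if the arm or the gripper's body presses on something with over 40 N, if the wrist force passes 120 N, or if a joint passes its speed limit or range.

ROBOT

A 6-joint arm with a two-finger parallel gripper is mounted at the origin on the work surface. World frame = base frame: x ahead of the robot, y to its left, z up, the work surface at z = 0. Lengths are in m, angles in degrees, forces in N, time in s.
With the tool pointing down it reaches from about 0.375 to 0.75 m from the base axis. Payload 9 kg.
Tool frame: the origin (TCP) lies where the fingers leave the gripper's body, on its centre line; the fingertips stand 73 mm ahead of it and the grasp point (between the pads) lies 54 mm ahead of it (robot.tip_reach is the distance from the TCP to the fingertips, in m); z points along the fingers, y is the line along which they close (so a half turn about z gives the same grasp; the last joint's range is limited). The gripper opens to 85 mm and grips with 20 to 120 N. Pads are 22 mm wide; open, the fingers measure 114 mm over their backs; the gripper's body (76 mm by 85 mm) begins 54 mm behind the grasp point. The pads swing forward as they close: fully open they stand 13 mm farther back than shut.
Start: joints at [-88.104, 5.964, 5.575, 89.605, 0, 77.527], TCP at [0.149, -0.581, 0.304] pointing down, gripper open.
Joint ranges: [-171.21, 171.21], [-48.23, 106.86], [-62.78, 66.21], [-105.2, 120.99], [-86.42, 89.51], [-180, 180]. Speed limits (degrees/s): [127.2, 127.2, 147.25, 180, 180, 180].

INTERFACE

Orientations are given as [roll, pitch, yaw] about the fixed x, y, z axes, in that order (R = Rz(yaw) Ry(pitch) Rx(roll)).
In Python, from plant import robot gives the robot as it stands. Calls block until the motion is done:
- robot.move_pose(position, orientation): joint-space move of the TCP to a pose.
- robot.line_to(position, vel=0.15, rotation=None, guard=None): straight line of the TCP; rotation=None keeps the orientation; vel is the mean speed in m/s. With guard (N) it stops when the force on the tool has changed by that much, and returns True; else False.
- robot.goto_joints(angles): joint-space move.
- robot.set_gripper(opening): finger opening in m; the grip force is fixed at half the most; returns when the fingers have stopped.
- robot.pause(seconds).
- robot.ik(position, orientation): joint angles nearest the present ones, or None.
- robot.observe(): the state.
- robot.grab_frame(name): name is "scene" or "side" or "wrist"; returns the picture (400x640x3 uint8, blue, green, red); there is no depth.
- robot.get_calibration(name): a dict with "vertical_fov" (degrees; the focal length in pixels is half the picture's height over the tangent of half this angle, whatever the lens; pixels are square), "cx", "cy" (the principal point, pixels), "rvec" (rotation vector, rad) and "tvec" (3), from world to camera coordinates, as OpenCV has them. Camera axes: x right, y down, z forward; pixel columns grow to the right and rows downward; lengths in m; the calibration is good to about 2 mm. A picture is of the moment at which its call begins: read the wrist's pose just before it. get_calibration takes no time and is no camera call; for the wrist camera it gives the pose at the moment of the call.
A pose or a line that the arm cannot do raises robot.IKError and nothing moves.
- robot.job_done(): hands the job in; it is judged then, once.
The state is a dict: "time": time; "q": joint angles; "qvel": joint speeds; "joint_torque": joint torques, N m; "tool_pos": TCP position; "tcp_rot": TCP orientation; "ft_force": force on the tool from outside, world axes, zero at the start; "torque": the same for the moment, N m; "gripper_width": finger opening in m; "gripper_force": force on a finger pad.
Only numpy, scipy, OpenCV 4.12 (cv2) and the standard library are available. Lean on these libraries where they do the work, as an engineer would, in place of code of your own. Each camera call takes 0.05 s, during which the arm holds its last target. There are 200 camera calls.

## Working session

There is one attempt and no reset: what is moved stays moved. The work goes in short steps, each a Python script; the robot and the scene stay as the last script left them, time stands still between calls to the robot, and variables do not carry over. Pictures are saved under pics/ and viewed, at most 10 in all, crops included, and the job is handed in when it is done.

```bash
mkdir -p pics; ls
python3 - <<'E'
from plant import robot
import cv2
for n in("scene","side"):
    cv2.imwrite(f"pics/{n}0.png",robot.grab_frame(n)); print(n,robot.get_calibration(n))
s=robot.observe();print(s["time"],s["tcp_rot"],s["tool_pos"])
E
```

```text
pics
scene {'vertical_fov': 57.585904361856, 'cx': 322.7447833739729, 'cy': 205.17318325875777, 'rvec': array([ 1.95076968,  1.19396562, -0.58035746]), 'tvec': array([-0.19023253, -0.25522403,  1.13769423])}
side {'vertical_fov': 53.457434900281335, 'cx': 317.2738980171796, 'cy': 200.28621714039633, 'rvec': array([ 2.42958504, -0.49694514,  0.15483254]), 'tvec': array([-0.52867124,  0.16902163,  0.83342466])}
0.1 [-1.79930574e+02 -1.63968969e-02  1.43698875e+01] [ 0.14892255 -0.58099107  0.30318667]
```

View pics/scene0.png

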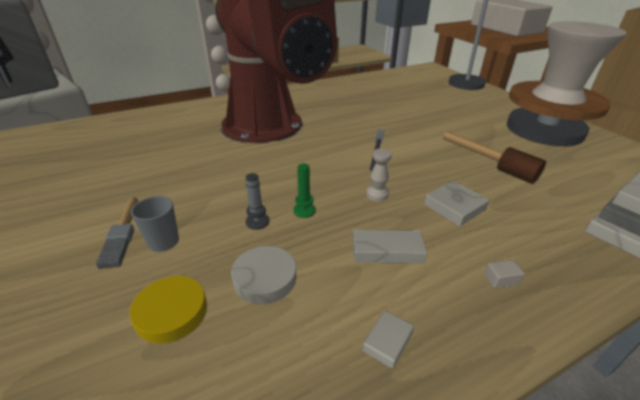

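View pics/side0.png

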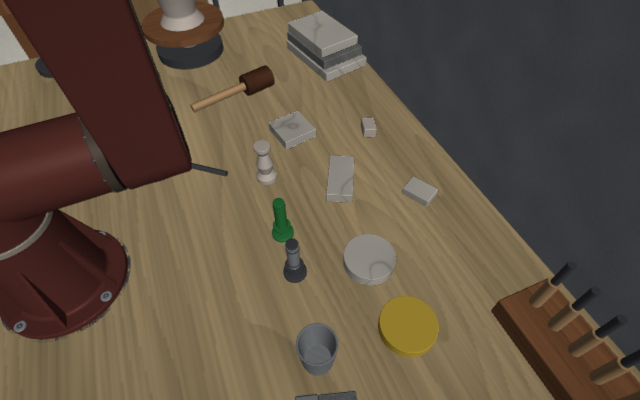

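Scene view: the grey punch is at (256,200). What could be taken for it are the green look-alike (304,190), the white baluster (378,175) and the cup (156,222). The round white blank is at (264,273), and could be confused with the yellow disc (168,308), oblong (388,246) or square (456,202). In the side view the punch is at (294,260) and the blank at (370,258). I choose the grey punch and the white disc, and check both in a close crop.

Run:
```python
import cv2,numpy as np
a=cv2.imread("pics/scene0.png")[160:310,210:330]; b=cv2.imread("pics/side0.png")[190:310,270:410]
A=cv2.resize(a,None,fx=4,fy=4,interpolation=cv2.INTER_CUBIC)[:, :320]
A=cv2.resize(a,(384,480),interpolation=cv2.INTER_CUBIC) # 3.2x
B=cv2.resize(b,None,fx=2.9,fy=2.9,interpolation=cv2.INTER_CUBIC)
c=np.zeros((480,800,3),np.uint8);c[:,:384]=A;c[:B.shape[0],390:390+B.shape[1]]=B
cv2.imwrite("pics/crop1.png",c)
```

```text
(no output)
```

View pics/crop1.png

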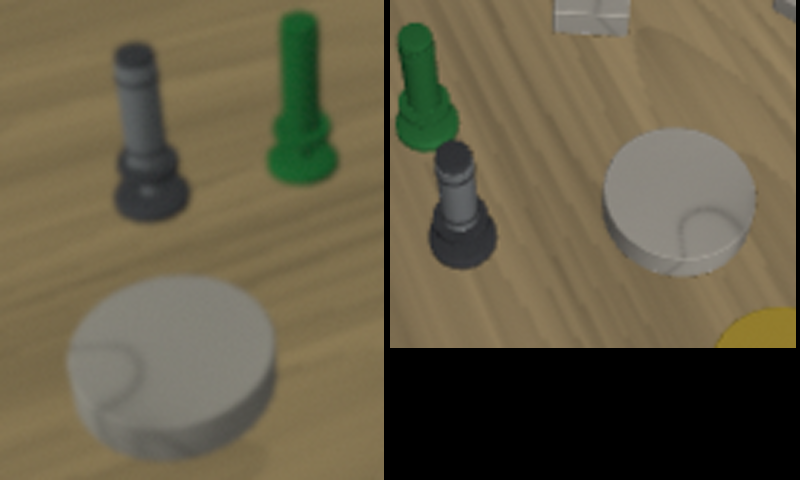

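The crop confirms the choice: a grey punch with two bands and a white round disc. Scene pixels are cap top (251.9,176.3), foot (257.5,221) and blank top (263.8,270). Side pixels are cap top (292.4,242.8), foot (295.2,272.5) and blank top (369.7,256.9).

```bash
cat > h.py <<'E'
import numpy as np,cv2
def ray(c,uv):
    f=200/np.tan(np.radians(c["vertical_fov"])/2)
    R=cv2.Rodrigues(np.array(c["rvec"],float))[0]; t=np.array(c["tvec"],float)
    return -R.T@t, R.T@np.array([(uv[0]-c["cx"])/f,(uv[1]-c["cy"])/f,1])
def at_z(c,uv,z):
    o,d=ray(c,uv); return o+d*(z-o[2])/d[2]
def project(c,P):
    f=200/np.tan(np.radians(c["vertical_fov"])/2)
    K=np.array([[f,0,c["cx"]],[0,f,c["cy"]],[0,0,1]])
    return cv2.projectPoints(np.array(P,float).reshape(-1,3),c["rvec"],c["tvec"],K,None)[0][:,0]
def tri(c1,u1,c2,u2):
    A=[];b=[]
    for c,u in((c1,u1),(c2,u2)):
        o,d=ray(c,u);d/=np.linalg.norm(d);M=np.eye(3)-np.outer(d,d);A.append(M);b.append(M@o)
    return np.linalg.lstsq(np.vstack(A),np.hstack(b),rcond=None)[0]
E
python3 - <<'E'
from plant import robot
from h import *
a,b=[robot.get_calibration(n) for n in("scene","side")]
for n,u,v,z in(("cap",(251.9,176.3),(292.4,242.8),.114),("foot",(257.5,221),(295.2,272.5),.0045),("blank",(263.8,270),(369.7,256.9),.028)):
    print(n,tri(a,u,b,v).round(4),at_z(a,u,z).round(4),at_z(b,v,z).round(4))
E
```

```text
cap [ 0.4522 -0.1711  0.1142] [ 0.452 -0.171  0.114] [ 0.4523 -0.171   0.114 ]
foot [ 0.4501 -0.172   0.0021] [ 0.4521 -0.1714  0.0045] [ 0.4499 -0.1747  0.0045]
blank [ 0.6039 -0.2116  0.0235] [ 0.6077 -0.2121  0.028 ] [ 0.6023 -0.2144  0.028 ]
```

Run:
```python
from plant import robot
from h import *
a=robot.get_calibration("scene")
print("green foot",at_z(a,(304.5,212),.004).round(3))
for yaw in(60,75,90,105,-90,-75):
    r=[robot.ik(p,[180,0,yaw]) for p in([.452,-.171,.132],[.605,-.213,.16],[.452,-.171,.30],[.605,-.213,.25])]
    print(yaw,[None if q is None else np.round(q).tolist() for q in r])
robot.move_pose([.50,-.185,.32],[180,0,75])
c=robot.get_calibration("wrist");cv2.imwrite("pics/w1.png",robot.grab_frame("wrist"))
print(project(c,[[.452,-.171,.114],[.605,-.213,.028]]),robot.observe()["time"],robot.observe()["ft_force"])
```

```text
green foot [ 0.468 -0.072  0.004]
60 [[-36.0, -12.0, -30.0, 72.0, 0.0, 84.0], [-31.0, 14.0, -0.0, 76.0, 0.0, 89.0], [-36.0, -15.0, -14.0, 90.0, 0.0, 84.0], [-31.0, 13.0, 8.0, 85.0, 0.0, 89.0]]
75 [[-36.0, -12.0, -30.0, 72.0, 0.0, 69.0], [-31.0, 14.0, -0.0, 76.0, 0.0, 74.0], [-36.0, -15.0, -14.0, 90.0, 0.0, 69.0], [-31.0, 13.0, 8.0, 85.0, 0.0, 74.0]]
90 [[-36.0, -12.0, -30.0, 72.0, 0.0, 54.0], [-31.0, 14.0, -0.0, 76.0, 0.0, 59.0], [-36.0, -15.0, -14.0, 90.0, 0.0, 54.0], [-31.0, 13.0, 8.0, 85.0, 0.0, 59.0]]
105 [[-36.0, -12.0, -30.0, 72.0, 0.0, 39.0], [-31.0, 14.0, -0.0, 76.0, 0.0, 44.0], [-36.0, -15.0, -14.0, 90.0, 0.0, 39.0], [-31.0, 13.0, 8.0, 85.0, 0.0, 44.0]]
-90 [[-36.0, -12.0, -30.0, 72.0, 0.0, -126.0], [-31.0, 14.0, -0.0, 76.0, 0.0, -121.0], [-36.0, -15.0, -14.0, 90.0, 0.0, -126.0], [-31.0, 13.0, 8.0, 85.0, 0.0, -121.0]]
-75 [[-36.0, -12.0, -30.0, 72.0, 0.0, -141.0], [-31.0, 14.0, -0.0, 76.0, 0.0, -136.0], [-36.0, -15.0, -14.0, 90.0, 0.0, -141.0], [-31.0, 13.0, 8.0, 85.0, 0.0, -136.0]]
[[250.98155121 184.39969144]
 [413.3110444  166.56566339]] 2.0667 [-0.44996483 -0.47632932 -0.77644795]
```

View pics/w1.png

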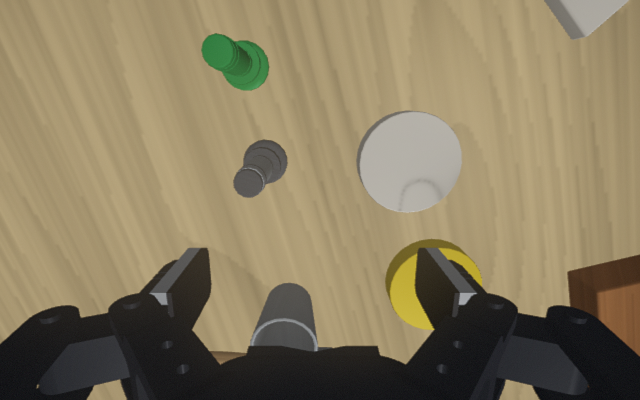

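The wrist view shows the punch cap centre at (249,183), the white blank's top face centre at (411.5,161.5), and the cup rim at (285,335).

Run:
```python
from plant import robot
from h import *
c=robot.get_calibration("wrist")
im=robot.grab_frame("wrist")
hsv=cv2.cvtColor(im,cv2.COLOR_BGR2HSV)
m=((hsv[...,1]<40)&(hsv[...,2]>110)).astype(np.uint8);m[:100]=0;m[230:]=0;m[:,:330]=0
k=max(cv2.findContours(m,0,1)[0],key=cv2.contourArea);print(cv2.fitEllipse(cv2.convexHull(k)))
for n,u,z in(("cap",(249,183),.114),("blank",(411.5,161.5),.028),("cup",(285,335),.08),("blankL",(361,161),.028),("blankR",(462,161),.028)):print(n,at_z(c,u,z).round(4))
```

```text
((409.3133850097656, 160.7306365966797), (100.19112396240234, 104.9163818359375), 52.677215576171875)
cap [ 0.4508 -0.1695  0.114 ]
blank [ 0.6041 -0.2072  0.028 ]
cup [ 0.4287 -0.3417  0.08  ]
blankL [ 0.5523 -0.1926  0.028 ]
blankR [ 0.6561 -0.2206  0.028 ]
```

Run:
```python
from plant import robot
from h import *
O=[180,0,75]
robot.move_pose([.4513,-.1703,.24],O)
print(robot.line_to([.4513,-.1703,.132],vel=.12,guard=8))
robot.set_gripper(0.0)
s=robot.observe();print(s["time"],s["gripper_width"],s["gripper_force"],s["tool_pos"])
robot.line_to([.4513,-.1703,.19],vel=.1)
robot.line_to([.604,-.211,.19],vel=.12)
s=robot.observe();print(s["time"],s["gripper_width"],s["tool_pos"],s["ft_force"])
for n in("scene","side"):
    cv2.imwrite(f"pics/{n}1.png",robot.grab_frame(n))
a=cv2.imread("pics/scene1.png")[160:310,190:340]; b=cv2.imread("pics/side1.png")[170:320,300:450]
cv2.imwrite("pics/crop2.png",np.hstack([cv2.resize(x,(400,400),interpolation=2) for x in(a,b)]))
```

```text
False
4.2167 0.024941230041106096 58.46342325210571 [ 0.45123741 -0.17029398  0.13203484]
6.4167 0.0250909269342385 [ 0.6036785  -0.2108463   0.18994782] [-0.07733633 -0.05013785 -3.93406256]
```

View pics/crop2.png

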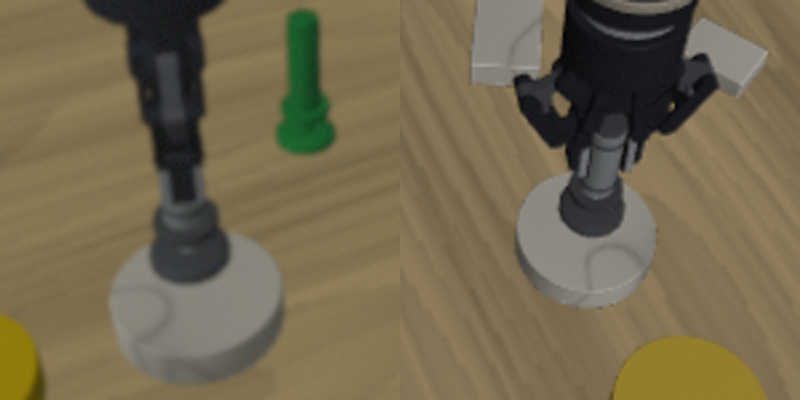

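The crop shows the punch held upright, with its foot about 30 mm over the white disc. I lower it with a guard and check the centring.

Run:
```python
from plant import robot
from h import *
robot.line_to([.604,-.211,.165],vel=.08)
print(robot.line_to([.604,-.211,.156],vel=.02,guard=3))
s=robot.observe();print(s["time"],s["tool_pos"],s["ft_force"],s["tcp_rot"])
for n in("scene","side"):
    cv2.imwrite(f"pics/{n}2.png",robot.grab_frame(n))
    print(project(robot.get_calibration(n),[[.604,-.211,.028]]))
a=cv2.imread("pics/scene2.png")[220:310,220:310]; b=cv2.imread("pics/side2.png")[205:295,325:415]
cv2.imwrite("pics/crop3.png",np.hstack([cv2.resize(x,(400,400),interpolation=2) for x in(a,b)]))
```

```text
True
7.35 [ 0.60433955 -0.21122268  0.15935259] [-0.96176123  0.28690762  7.42632591] [1.79937106e+02 1.97835221e-02 7.49996349e+01]
[[263.63883248 268.31541978]]
[[369.64919216 255.30710849]]
```

View pics/crop3.png

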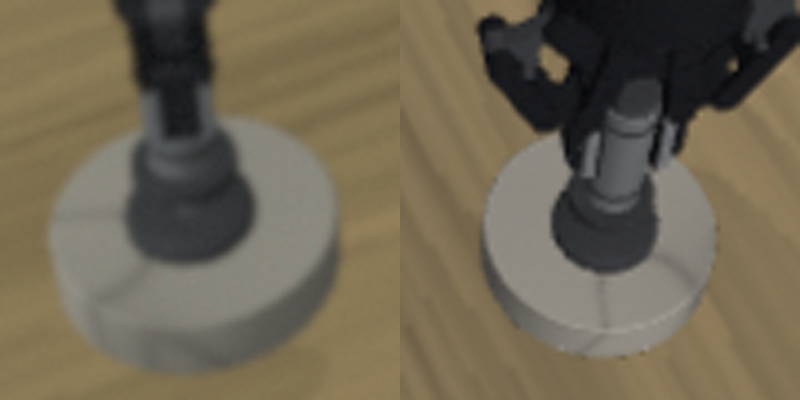

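The foot is centred on the disc within about 2-3 mm in both views (scene crop foot (191,218) against disc (195,221); side crop (604,228) against (599,230)). Next I press.

Run:
```python
from plant import robot
from h import *
p=[.6043,-.2112]
for z in(.155,.151,.147,.1445,.1425):
    g=robot.line_to(p+[z],vel=.02,guard=17)
    s=robot.observe();print(z,g,s["time"],s["tool_pos"].round(4) if hasattr(s["tool_pos"],"round") else s["tool_pos"],np.round(s["ft_force"],1),s["gripper_width"])
robot.pause(.3)
s=robot.observe();print(s["time"],np.round(s["tool_pos"],4),np.round(s["ft_force"],1))
a=robot.grab_frame("scene")[200:310,210:320]; b=robot.grab_frame("side")[195:305,315:425]
cv2.imwrite("pics/crop4.png",np.hstack([cv2.resize(x,(400,400),interpolation=2) for x in(a,b)]))
```

```text
0.155 False 7.75 [ 0.6047 -0.2115  0.157 ] [-3.8  2.3 10.2] 0.02460379496011812
0.151 False 8.1 [ 0.6046 -0.2114  0.1527] [-4.   1.8  8.5] 0.02471714278339978
0.147 False 8.45 [ 0.6045 -0.2113  0.1477] [-1.4  0.2  4.1] 0.02454165564053841
0.1445 True 8.6667 [ 0.6038 -0.2111  0.1455] [-2.7  1.7  7.4] 0.02485623237864115
0.1425 True 8.875 [ 0.6039 -0.2111  0.1455] [-4.4  2.   8.7] 0.024775055262312332
9.175 [ 0.6039 -0.2111  0.1455] [-3.   0.7  6.8]
```

View pics/crop4.png

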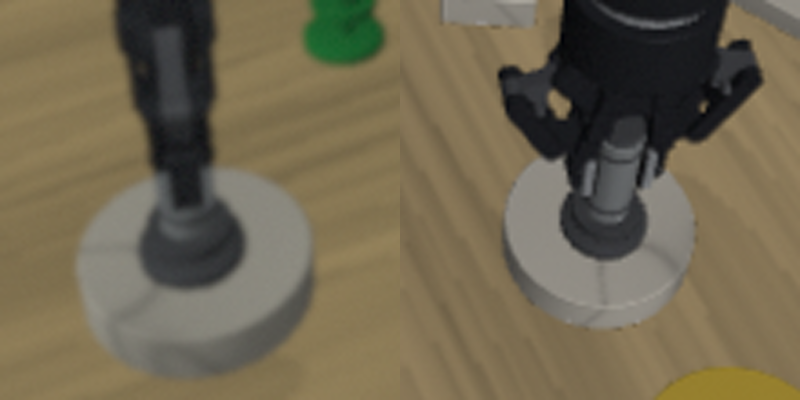

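The collar now sits down on the foot in both views. The force pattern agrees: it rose, fell away, then hit a hard stop at 14 mm. I let the sleeve rise, release and back off.

Run:
```python
from plant import robot
from h import *
p=[.6043,-.2112]
robot.line_to(p+[.1595],vel=.03); robot.pause(.2)
s=robot.observe();print(s["time"],np.round(s["tool_pos"],4),np.round(s["ft_force"],1))
robot.set_gripper(.085)
robot.line_to(p+[.27],vel=.1); robot.pause(.4)
s=robot.observe();print(s["time"],np.round(s["tool_pos"],4),np.round(s["ft_force"],1),s["gripper_width"])
a=robot.grab_frame("scene")[190:310,200:320]; b=robot.grab_frame("side")[190:310,310:430]
cv2.imwrite("pics/crop5.png",np.hstack([cv2.resize(x,(400,400),interpolation=2) for x in(a,b)]))
```

```text
10.1167 [ 0.6043 -0.2112  0.1595] [-1.8 -0.3  3.1]
12.3917 [ 0.6043 -0.2112  0.2699] [-0.1  0.6  0.3] 0.08549872322500411
```

View pics/crop5.png

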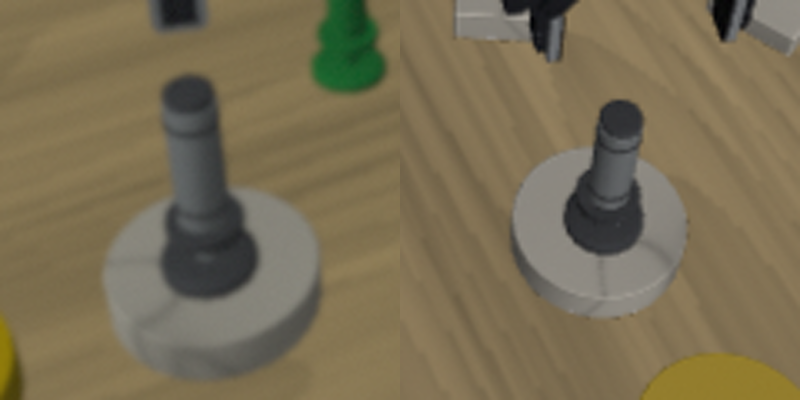

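The punch stands upright on the middle of the disc, released, with the sleeve back up (neck visible above the foot). Handing in.

```bash
python3 -c "
from plant import robot
print(robot.job_done())"
```

```text
the job is handed in; nothing more can be done
None
```

I pressed the punch past its trip to the stop on the middle of the round white blank, let the sleeve spring back, left it standing upright there, and handed the job in at about 12.5 s of the 35 s limit; the hand-in returned no verdict.

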